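Sweep the sprue offcuts into the scrap pan

TASK

Clear the painting place: with your fingertips, push the three red sprue offcuts along the table, through the open mouth of the blue scrap pan, until each lies flat and well inside it. Only slide them, never pick them up, and leave the loose gold wing, the figurine and all the painting things where they are.

Things in the scene. Friction and masses are not known exactly. Their poses are not given: they have to be found in the camera images.
- pan: Blue scrap pan fixed to the table: back and two side walls, 30 mm high, 6 mm thick, round a floor 120 mm deep (x) by 220 mm wide (y), flush with the table, no lip. Origin: floor centre at table height. x points from the open mouth (x = -60 mm), which faces roughly the robot (turned up to 17 deg), to the back wall (inner face x = +60); side walls' inner faces y = -110, +110 mm. A stub grip behind.
- offcut_a: Red plastic sprue offcut, a flat ladder-shaped frame 42 x 28 mm (its x by y), 10 mm thick, about 15 g, loose on the table with any yaw; its two windows are at most 16 mm wide. Origin: centre of its underside; z up. It slides easily when pushed.
- offcut_b: Red plastic sprue offcut, a flat ladder-shaped frame 38 x 30 mm (its x by y), 10 mm thick, about 15 g, loose on the table with any yaw; its two windows are at most 16 mm wide. Origin: centre of its underside; z up. It slides easily when pushed.
- offcut_c: Red plastic sprue offcut, a flat ladder-shaped frame 44 x 26 mm (its x by y), 10 mm thick, about 15 g, loose on the table with any yaw; its two windows are at most 16 mm wide. Origin: centre of its underside; z up. It slides easily when pushed.
- wing: Loose gold wing of the figurine, three fanned feathers, about 48 x 30 mm, 8 mm thick, lying flat, to be kept. Origin: about the middle of its underside, it reaches 24 mm to either side along its x.
- figurine: White winged-horse figurine with one gold wing, standing on a black round base 34 mm across, about 52 mm tall, reaching 28 mm from its axis. Origin: centre of the base's underside.
- paint_green: Dropper bottle of paint with a green band, 25 mm across, 70 mm tall, standing. Origin: centre of its underside.
- paint_black: Dropper bottle of paint with a black band, 25 mm across, 70 mm tall, standing. Origin: centre of its underside.
- glass: Clear empty water glass, 72 mm across, 110 mm tall, standing. Origin: centre of its underside.
- palette: White mixing palette with colour spots, 100 x 150 mm (x by y), 8 mm thick, lying flat. Origin: centre of its underside.
- brush: Thin artist's paintbrush lying flat, 180 mm long along its x, 7 mm thick, dark wooden handle towards -x. Origin: its middle, underside.

How it is judged:
At the end, for the whole second after the job is handed in: All three red offcuts lie at rest, flat on the floor of the pan between its walls, their centres at least 23 mm inside the mouth; the wing, figurine, bottles, glass, palette and brush are within 15 mm of where they began, and the standing ones still upright (x of offcut_a in the frame of pan between -0.037 and 0.06 m and y of offcut_a in the frame of pan between -0.11 and 0.11 m and height (world z) of each of offcut_a, offcut_b, offcut_c below 0.008 m and linear speed of each of offcut_a, offcut_b, offcut_c below 0.01 m/s and x of offcut_b in the frame of pan between -0.037 and 0.06 m and y of offcut_b in the frame of pan between -0.11 and 0.11 m and x of offcut_c in the frame of pan between -0.037 and 0.06 m and y of offcut_c in the frame of pan between -0.11 and 0.11 m and distance of each of wing, figurine, paint_green, paint_black, glass, palette, brush from where it was at the start of the episode below 0.015 m and angle between each of figurine, paint_green, paint_black, glass's own z axis and vertical below 0.3 rad); the robot touches nothing.
It fails at once if a sprue offcut is lifted or carried (more than 15 mm off the table) instead of being swept along it (height (world z) of any of offcut_a, offcut_b, offcut_c above 0.015 m).
It fails at once if the loose gold wing is shifted by more than 15 mm (distance of wing from where it was at the start of the episode above 0.015 m).
It fails at once if the white winged-horse figurine is shifted by more than 15 mm (distance of figurine from where it was at the start of the episode above 0.015 m).
It fails at once if a paint bottle, the glass, the palette or the brush is shifted by more than 15 mm (distance of any of paint_green, paint_black, glass, palette, brush from where it was at the start of the episode above 0.015 m).
It also fails if it takes over 72 s, if anything falls off the work surface, if the arm or the gripper's body presses on something with over 40 N, if the wrist force passes 120 N, or if a joint passes its speed limit or range.

ROBOT

A 6-joint arm with a two-finger parallel gripper is mounted at the origin on the work surface. World frame = base frame: x ahead of the robot, y to its left, z up, the work surface at z = 0. Lengths are in m, angles in rad, forces in N, time in s.
With the tool pointing down it reaches from about 0.35 to 0.775 m from the base axis. Payload 7.3 kg.
Tool frame: the origin (TCP) lies on the centre line of the jaws, within the pads' length; the fingertips stand 17 mm ahead of it and the grasp point (between the pads) lies 2 mm behind it (robot.tip_extent is the distance from the TCP to the fingertips, in m); z points along the fingers, y is the line along which they close (so a half turn about z gives the same grasp; the last joint's range is limited). The gripper opens to 92 mm and grips with 3 to 60 N. Pads are 19 mm wide; open, the fingers measure 130 mm over their backs; the gripper's body (75 mm by 190 mm) begins 47 mm behind the grasp point.
Start: joints at [0.993, 0.342, 1.524, -0, 1.275, -0.146], TCP at [0.22, 0.477, 0.244] pointing down, gripper open.
Joint ranges: [-2.53, 2.53], [-0.77, 2.02], [0.04, 2.7], [-1, 4.14], [0.28, 2.66], [-3.11, 3.11]. Speed limits (rad/s): [2.57, 2.57, 3.14, 3.14, 3.14, 3.14].

INTERFACE

Orientations are given as [roll, pitch, yaw] about the fixed x, y, z axes, in that order (R = Rz(yaw) Ry(pitch) Rx(roll)).
In Python, from cell import robot gives the robot as it stands.
- The arm moves only by the tool step_arm, never from a script. Its argument "motion" is a list of rows, each a list of 2 entries, a list of its own where there are three numbers: the shift along the tool's x, y, z in units of 60 mm (1.0 is 60 mm), then the turn about the tool's z in rad. In form: [[[x, y, z], spin], ...]. A call has 1 to 10 rows; each row is the pose to reach, as a shift and turn from the pose commanded when the call began, along the tool's axes at that moment; what a row does not reach only later rows make up. A row lasts 1/8 s, in which the tool goes at most 62.5 mm and 10.7 degrees, less where a joint would pass 70% of its speed; a pose out of reach is approached as far as the arm can. A call with a gripper value outside its range is refused whole. "hand" is the closure in counts, from 0 (fully open) to 255 (shut), set as the call begins (left out, the last holds). The fingers move at their own pace and stop on an object; "squeeze" is the grip in N (left out, the last holds). Time passes only in rows, so rows that repeat a pose let the fingers close. It gives the time, the measured TCP pose, the force, the opening and the grip force at its end, in the units of the state.
- robot.observe(): the state, without advancing time (a new reading comes with each control period).
- robot.read_camera(name): name is "scene" or "side" or "wrist"; returns a dict with "pixels" (420x560x3 uint8, red, green, blue), "intrinsics" (3x3 intrinsics, pixels), "xyz" and "rotation" of the camera in the world; the wrist camera has in their place "T_tool_cam" (4x4, takes a point from camera to tool coordinates, whose origin is the TCP and whose axes are the flange's). Camera axes: x right, y up, looking along -z (the intrinsics and any distortion apply to the point x, -y, -z); pixel columns grow to the right and rows downward; lengths in m; the calibration is good to about 2 mm. A picture is of the moment at which its call begins: read the wrist's pose just before it. There is no depth.
- robot.hand_in(): hands the job in; it is judged then, once.
The state is a dict: "time": time; "qpos": joint angles; "qvel": joint speeds; "joint_efforts": joint torques, N m; "tool_pos": TCP position; "tool_rot": TCP orientation; "contact_force": force on the tool from outside, world axes, zero at the start; "torque": the same for the moment, N m; "opening": finger opening in m; "grip_force": force on a finger pad.
Only numpy, scipy, OpenCV 4.12 (cv2) and the standard library are available. Lean on these libraries where they do the work, as an engineer would, in place of code of your own. Each camera call takes 0.05 s, during which the arm holds its last target. There are 200 camera calls.

## Working session

There is one attempt and no reset: what is moved stays moved. The work goes in short steps, Python scripts to look and compute and a tool call to move; the robot and the scene stay as the last step left them, time stands still between calls to the robot, and variables do not carry over. Pictures are saved under pics/ and viewed, at most 10 in all, crops included, and the job is handed in when it is done.

Besides the shell and the picture viewer there is one more tool, called after ">>>" as a command line: name --argument value ..., lists and objects as JSON in quotes. step_arm: Moves the arm, as the interface text tells. Its arguments: {"type":"object","properties":{"motion":{"type":"array"},"hand":{"type":"number"},"squeeze":{"type":"number"}},"required":["motion"]}

```bash
mkdir -p pics; cat > h.py <<'E'
import numpy as np, cv2
from cell import robot
def grab(n,f=None):
    c=robot.read_camera(n)
    if f: cv2.imwrite('pics/'+f,cv2.cvtColor(c['pixels'],cv2.COLOR_RGB2BGR))
    return c
def toworld(c,uv,z):
    K=np.array(c['intrinsics']);R=np.array(c['rotation']);p=np.array(c['xyz'])
    R=R if R.shape==(3,3) else cv2.Rodrigues(R)[0]
    uv=np.atleast_2d(uv).astype(float)
    d=np.c_[(uv[:,0]-K[0,2])/K[0,0],-(uv[:,1]-K[1,2])/K[1,1],-np.ones(len(uv))]@R.T
    return p+d*((z-p[2])/d[:,2])[:,None]
E
python3 - <<'E'
from h import *
for n in('scene','side'):
    c=grab(n,n+'0.png');print(n,c['intrinsics'],c['xyz'],c['rotation'],c.keys())
c=grab('wrist','wrist0.png');print(c['T_tool_cam'])
s=robot.observe();print(s['time'],s['tool_pos'],s['tool_rot'],s['opening'])
E
```

```text
scene [[414.69348215   0.         282.10871743]
 [  0.         414.69348215 209.14221477]
 [  0.           0.           1.        ]] [ 1.25191053 -0.24938164  0.58912818] [0.93712602 0.01846512 1.16665471] dict_keys(['pixels', 'intrinsics', 'xyz', 'rotation'])
side [[429.21350202   0.         278.32340069]
 [  0.         429.21350202 211.42856133]
 [  0.           0.           1.        ]] [0.47841363 0.62672779 0.80460217] [ 0.68204092  0.00665932 -3.00088308] dict_keys(['pixels', 'intrinsics', 'xyz', 'rotation'])
[[ 4.47892674e-04  9.60070106e-01  2.79759166e-01  7.56027106e-02]
 [ 9.99999850e-01 -5.17930947e-04  1.76428223e-04 -1.78861641e-04]
 [ 3.14279392e-04  2.79759045e-01 -9.60070194e-01 -1.41964802e-01]
 [ 0.00000000e+00  0.00000000e+00  0.00000000e+00  1.00000000e+00]]
0.15 [0.21952812 0.47659358 0.24322769] [-3.14048495e+00 -1.62887686e-04  2.70983027e+00] 0.09211791322906866
```

View pics/scene0.png

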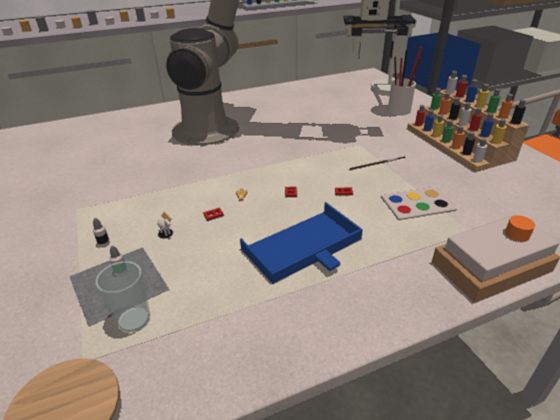

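View pics/side0.png

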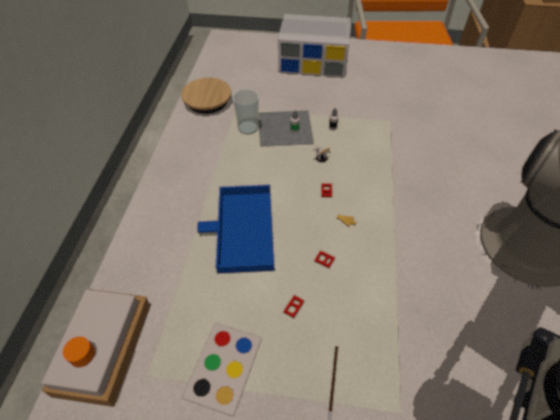

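The pictures show reds at side px (327,190), (324,259) and (294,306). The wing is at (346,220), the figurine at (322,155), the pan around (245,228) and the brush at (334,378). Next I convert these to world positions.

```bash
sed -i "s/R=R if R.shape.*/from scipy.spatial.transform import Rotation as Q; R=R if R.shape==(3,3) else Q.from_euler('xyz',R).as_matrix()/" h.py
cat >> h.py <<'E'
def blobs(c,lo,hi,z,amin=20):
    hsv=cv2.cvtColor(c['pixels'],cv2.COLOR_RGB2HSV)
    m=cv2.inRange(hsv,lo,hi)
    if lo[0]==0 and hi[0]<=8: m|=cv2.inRange(hsv,(172,lo[1],lo[2]),hi=None or (180,255,255)) if False else cv2.inRange(hsv,(172,lo[1],lo[2]),(180,255,255))
    m=cv2.morphologyEx(m,cv2.MORPH_CLOSE,np.ones((3,3)))
    out=[]
    for k in cv2.findContours(m,cv2.RETR_EXTERNAL,cv2.CHAIN_APPROX_NONE)[0]:
        if cv2.contourArea(k)<amin: continue
        w=toworld(c,k[:,0],z)[:,:2]
        r=cv2.minAreaRect((w*1000).astype(np.float32))
        b=k[:,0].mean(0)
        out.append((b.round(),np.round(r[0],1),np.round(r[1],1),round(r[2],1),cv2.boxPoints(r)))
    return out
RED=((0,140,80),(6,255,255)); GOLD=((14,110,110),(28,255,255)); BLUE=((105,130,30),(125,255,255))
E
python3 - <<'E'
from h import *
for n in('side','scene'):
    c=grab(n)
    for nm,col,z,a in(('red',RED,.01,25),('gold',GOLD,.008,20),('blue',BLUE,.03,500)):
        for b in blobs(c,*col,z,a):
            if abs(b[1][1])<500 and 200<b[1][0]<900: print(n,nm,*b[:4], b[4].round().tolist() if nm=='blue' else '')
    if n=='side':
        P=lambda *u:(toworld(c,u,0.0)[:,:2]*1000).round().tolist()
        print('mouth corners z0, inner guess',P((273,269),(271,186)),'brush',P((336,348),(331,409)),'fig',P((322,160)),'black',P((333,127)),'palette',P((215,324),(261,343),(234,411),(185,395)))
        print(P((295,130),(248,130)))
E
```

```text
side red [222. 338.] [637.5 314.1] [26.9 28.1] 13.4 
side red [293. 306.] [509.4 228.1] [42.6 24.4] 66.9 
side red [324. 259.] [456.2 107. ] [28.8 35.7] 66.5 
side red [326. 190.] [465.1 -95.7] [22.5 41.1] 4.4 
side gold [224. 395.] [611.1 415.7] [29.1 27.2] 8.0 
side gold [234. 369.] [602.9 368.2] [30.  29.3] 7.9 
side gold [106. 363.] [875.  351.3] [205.6 122. ] 89.8 
side gold [346. 219.] [411.6 -12.5] [26.5 43.5] 50.6 
side gold [206.  93.] [ 864.3 -453. ] [145.2 150.5] 12.2 
side blue [240. 229.] [664.7  58.9] [165.3 239.6] 11.1 [[561.0, 161.0], [607.0, -75.0], [769.0, -43.0], [723.0, 192.0]]
mouth corners z0, inner guess [[564.0, 142.0], [605.0, -99.0]] brush [[418.0, 300.0], [421.0, 411.0]] fig [[485.0, -211.0]] black [[464.0, -350.0]] palette [[660.0, 284.0], [563.0, 310.0], [589.0, 438.0], [682.0, 423.0]]
[[570.0, -322.0], [703.0, -304.0]]
scene red [213. 214.] [ 471.8 -102.6] [33.2 40.7] 3.9 
scene red [404. 209.] [641.  310.4] [27.8 23.7] 65.4 
scene red [343. 191.] [516.1 220.1] [41.8 26.9] 65.3 
scene red [291. 192.] [462.8  99.3] [27.6 40.4] 65.3 
scene gold [ 65. 396.] [ 804.4 -417.5] [155.7  96.2] 66.3 
scene gold [494. 268.] [840.7 391.1] [207.5 124.5] 89.8 
scene gold [166. 216.] [ 433.3 -207. ] [36.1 10.7] 16.1 
scene gold [414. 196.] [604.1 365.7] [29.2 25.9] 65.3 
scene gold [431. 193.] [611.2 413.6] [26.6 27.3] 26.6 
scene gold [241. 194.] [418.4 -16.5] [25.2 45.2] 70.9 
scene blue [303. 244.] [675.4  41.5] [175.5 239.5] 10.7 [[567.0, 143.0], [612.0, -92.0], [784.0, -60.0], [739.0, 176.0]]
```

```bash
python3 -c "
import cv2;i=cv2.imread('pics/side0.png')[170:330,200:370];cv2.imwrite('pics/side0c.png',cv2.resize(i,None,fx=3.5,fy=3.5,interpolation=2))"
```

```text
(no output)
```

View pics/side0c.png

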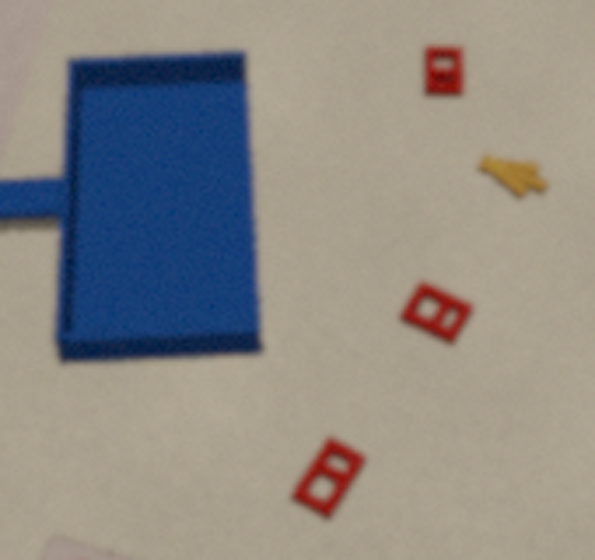

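Reds sit at about (460,103), (468,-99) and (513,224) mm. The pan mouth centre is near (587,25) with yaw about 11°. I'll move above the area with the hand closed and refine with the wrist camera.

>>> step_arm --motion '[[[-0.7, -0.43, -0.2], -0.04], [[-1.5, -0.9, -0.4], -0.1], [[-2.3, -1.4, -0.6], -0.15], [[-3.1, -1.9, -0.95], -0.2], [[-3.9, -2.4, -0.95], -0.25], [[-4.7, -2.9, -0.95], -0.3], [[-5.5, -3.4, -0.95], -0.36], [[-6.3, -3.9, -0.95], -0.36], [[-7.15, -4.36, -0.95], -0.36], [[-7.15, -4.36, -0.95], -0.36]]' --hand 255

```text
time: 1.5
tool_pos: [0.5014, 0.0566, 0.3]
tool_rot: [-3.141, -0.0, 3.065]
contact_force: [0.5, 0.5, 1.0]
opening: 0.0007
grip_force: 0.0
```

>>> step_arm --motion '[[[0, 0, 0], 0], [[0, 0, 0], 0], [[0, 0, 0], 0]]'

```text
time: 1.88
tool_pos: [0.4993, 0.0608, 0.301]
tool_rot: [3.141, 0.0, 3.072]
contact_force: [-0.0, 0.2, -0.2]
opening: 0.0003
grip_force: 0.0
```

```bash
cat >> h.py <<'E'
def wrist(f=None):
    s=robot.observe(); c=grab('wrist',f)
    from scipy.spatial.transform import Rotation as Q
    Rt=Q.from_euler('xyz',s['tool_rot']).as_matrix();T=np.array(c['T_tool_cam'])
    c['rotation']=Rt@T[:3,:3]; c['xyz']=np.array(s['tool_pos'])+Rt@T[:3,3]
    return s,c
E
python3 - <<'E'
from h import *
s,c=wrist('w1.png');print(s['time'],s['tool_pos'],s['tool_rot'],s['opening'],c['intrinsics'][0])
for nm,col,z,a in(('red',RED,.01,50),('gold',GOLD,.008,20),('blue',BLUE,.03,500)):
    for b in blobs(c,*col,z,a): print(nm,*b[:4], b[4].round().tolist() if nm=='blue' else '')
E
```

```text
1.875 [0.49934547 0.06078671 0.30101173] [3.14138538e+00 4.03454533e-04 3.07164706e+00] 0.00027295024611236453 [335.93995904   0.         278.9487325 ]
red [466. 258.] [637.  312.9] [29.7 29.1] 4.4 
red [405. 171.] [508.1 223.8] [45.  24.8] 66.7 
red [152. 155.] [465.  -99.7] [27.1 42.8] 4.7 
red [310. 136.] [454.9 103. ] [29.2 36.4] 67.9 
gold [542. 235.] [610.4 416. ] [30.6 29.3] 86.0 
gold [508. 232.] [602.6 368.2] [31.6 29.2] 86.0 
gold [ 55. 175.] [ 482.8 -231.8] [32.6 10.8] 25.2 
gold [214. 106.] [412.6 -11.2] [27.  46.3] 84.8 
blue [277. 248.] [613.1  41.9] [ 83.7 223.6] 11.0 [[551.0, 144.0], [593.0, -76.0], [675.0, -60.0], [633.0, 160.0]]
```

View pics/w1.png

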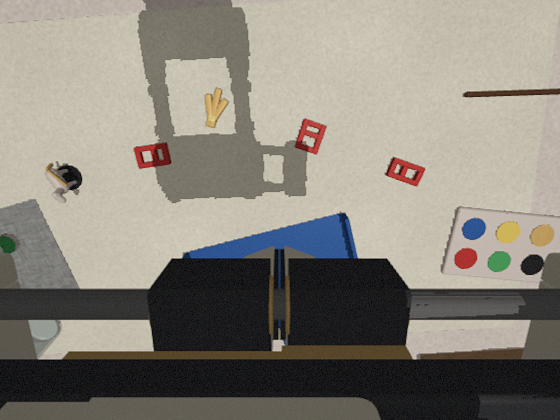

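The wrist view shows reds at px (152,155), (310,136) and (405,171), the wing at (214,106), and the pan mouth edge from about (185,254) to (343,214).

```bash
python3 - <<'E'
from h import *
s,c=wrist()
print((toworld(c,[(184,254),(340,217)],0)*1000).round(),(toworld(c,[(184,254),(345,213)],0.03)*1000).round())
hsv=cv2.cvtColor(c['pixels'],cv2.COLOR_RGB2HSV);m=cv2.inRange(hsv,*BLUE)
pts=[(u,np.argmax(m[:,u]>0)) for u in range(200,330,5)]
w=toworld(c,pts,0)*1000;p=np.polyfit(w[:,1],w[:,0],1);print(p,np.abs(np.polyval(p,w[:,1])-w[:,0]).max(),np.degrees(np.arctan(p[0])))
E
```

```text
[[608. -83.   0.]
 [568. 140.   0.]] [[595. -73.  30.]
 [553. 142.  30.]]
[-1.94585548e-01  5.90061064e+02] 1.1630573200693561 -11.011330755518632
```

>>> step_arm --motion '[[[0.5, 0.2, 0.8], 0], [[1.0, 0.4, 1.6], 0], [[1.54, 0.65, 2.4], 0], [[1.54, 0.65, 3.2], 0], [[1.54, 0.65, 3.8], 0], [[1.54, 0.65, 4.3], 0], [[1.54, 0.65, 4.55], 0], [[1.54, 0.65, 4.65], 0], [[1.54, 0.65, 4.65], 0]]'

```text
time: 3.1
tool_pos: [0.4106, 0.1054, 0.0219]
tool_rot: [3.141, 0.0, 3.07]
contact_force: [0.0, -0.5, -0.3]
opening: 0.0003
grip_force: 0.0
```

>>> step_arm --motion '[[[-0.2, 0, 0], 0], [[-0.4, 0, 0], 0], [[-0.6, 0, 0], 0], [[-0.8, 0, 0], 0], [[-1.0, 0, 0], 0], [[-1.2, 0, 0], 0], [[-1.4, 0, 0], 0], [[-1.6, 0, 0], 0], [[-1.6, 0, 0], 0]]'

```text
time: 4.22
tool_pos: [0.5072, 0.0983, 0.0217]
tool_rot: [3.141, 0.001, 3.07]
contact_force: [-0.6, 0.1, 0.0]
opening: 0.0009
grip_force: 0.0
```

```bash
python3 - <<'E'
from h import *
for n in('side','scene'):
    c=grab(n,n+'2.png')
    for nm,col,z,a in(('red',RED,.01,15),('gold',GOLD,.008,20)):
        for b in blobs(c,*col,z,a):
            if abs(b[1][1])<300 and 200<b[1][0]<900: print(n,nm,*b[:4])
s=robot.observe();print(s['tool_pos'],s['tool_rot'],s['contact_force'])
E
```

```text
side red [293. 306.] [509.2 228.2] [42.4 23.3] 66.1
side red [329. 190.] [459.1 -96.5] [ 9.9 40.5] 3.6
side gold [346. 219.] [412.  -12.5] [25.6 44.2] 56.8
scene red [213. 214.] [ 471.8 -102.6] [33.2 40.7] 3.9
scene red [306. 209.] [546.2 101.2] [42.3 30.7] 4.5
scene red [343. 191.] [516.2 220.3] [42.2 26.9] 65.2
scene gold [166. 216.] [ 433.3 -207. ] [36.1 10.7] 16.1
[0.50588405 0.09838369 0.02155518] [ 3.14158866e+00 -7.05535985e-04  3.06979116e+00] [-0.17653617  0.73928505 -0.98635196]
```

>>> step_arm --motion '[[[-0.22, 0, 0], 0], [[-0.44, 0, 0], 0], [[-0.66, 0, 0], 0], [[-0.88, 0, 0], 0], [[-1.1, 0, 0], 0], [[-1.32, 0, 0], 0], [[-1.54, 0, 0], 0], [[-1.72, 0, 0], 0], [[-1.82, 0, 0], 0], [[-1.88, 0, 0], 0]]'

```text
time: 5.58
tool_pos: [0.6189, 0.0902, 0.0216]
tool_rot: [3.142, -0.0, 3.07]
contact_force: [1.1, 0.4, 0.1]
opening: 0.0002
grip_force: 0.1
```

>>> step_arm --motion '[[[0, 0, 0], 0], [[0.2, 0, 0], 0], [[0.5, 0, 0], 0], [[0.5, 0, -0.7], 0], [[0.5, 0, -1.5], 0], [[0.5, 0, -2.0], 0], [[0.5, 0, -2.0], 0]]'

```text
time: 6.45
tool_pos: [0.59, 0.0926, 0.1445]
tool_rot: [3.141, 0.005, 3.07]
contact_force: [-0.8, 0.4, -0.2]
opening: 0.0006
grip_force: 0.0
```

```bash
python3 - <<'E'
from h import *
for n in('scene','side'):
    c=grab(n)
    for nm,col,z,a in(('red',RED,.01,15),('gold',GOLD,.008,20)):
        for b in blobs(c,*col,z,a):
            if abs(b[1][1])<300 and 200<b[1][0]<900: print(n,nm,*b[:4])
s=robot.observe();p=np.array(s['tool_pos']);y=s['tool_rot'][2];print(p,s['tool_rot'])
d=np.array([.421,-.119])-p[:2]
print(d@[np.cos(y),np.sin(y)]/.06,d@[np.sin(y),-np.cos(y)]/.06,(p[2]-.0215)/.06,y-np.radians(203.1))
E
```

```text
scene red [329. 231.] [641.4 112.6] [36.8 35.5] 71.9
scene red [213. 214.] [ 471.8 -102.6] [33.2 40.7] 3.9
scene red [343. 191.] [516.1 220.1] [41.8 26.9] 65.3
scene gold [166. 216.] [ 433.3 -207. ] [36.1 10.7] 16.1
side red [293. 306.] [509.2 228.1] [42.6 23.3] 66.1
side red [242. 254.] [636.6 119.3] [37.6 29.1] 71.7
side red [326. 190.] [465.2 -95.7] [22.5 41.1] 4.4
[0.58820563 0.09247707 0.14124539] [ 3.14155566e+00 -7.84970678e-04  3.06984207e+00]
2.5269138235712973 -3.715329236069527 1.9957564559868686 -0.4749216429382823
```

>>> step_arm --motion '[[[0.4, -0.6, 0], -0.1], [[0.85, -1.25, 0], -0.2], [[1.3, -1.9, 0], -0.3], [[1.75, -2.55, 0], -0.4], [[2.2, -3.2, 0], -0.475], [[2.53, -3.72, 0], -0.475], [[2.53, -3.72, 0.7], -0.475], [[2.53, -3.72, 1.4], -0.475], [[2.53, -3.72, 1.9], -0.475], [[2.53, -3.72, 1.99], -0.475]]'

```text
time: 7.8
tool_pos: [0.4192, -0.1183, 0.0199]
tool_rot: [3.137, -0.004, -2.739]
contact_force: [-0.1, 0.2, -0.0]
opening: 0.0002
grip_force: 0.0
```

>>> step_arm --motion '[[[0, 0, 0], 0], [[-0.2, 0, 0], 0], [[-0.4, 0, 0], 0], [[-0.6, 0, 0], 0], [[-0.8, 0, 0], 0], [[-1.0, 0, 0], 0], [[-1.2, 0, 0], 0], [[-1.4, 0, 0], 0], [[-1.6, 0, 0], 0], [[-1.6, 0, 0], 0]]'

```text
time: 9.05
tool_pos: [0.5106, -0.0814, 0.0223]
tool_rot: [-3.141, 0.001, -2.738]
contact_force: [0.5, -0.7, -0.5]
opening: 0.0006
grip_force: 0.0
```

```bash
python3 - <<'E'
from h import *
for n in('scene','side'):
    c=grab(n,n+'3.png')
    for nm,col,z,a in(('red',RED,.01,15),('gold',GOLD,.008,20)):
        for b in blobs(c,*col,z,a):
            if abs(b[1][1])<300 and 200<b[1][0]<900: print(n,nm,*b[:4])
s=robot.observe();p=np.array(s['tool_pos']);y=s['tool_rot'][2];print(p,s['tool_rot'])
E
```

```text
scene red [330. 232.] [641.9 112.4] [36.8 34.7] 72.5
scene red [236. 226.] [538.6 -68. ] [31.2 44.9] 22.0
scene red [343. 191.] [516.2 220.3] [42.2 26.9] 65.2
scene gold [166. 216.] [ 433.3 -207. ] [36.1 10.7] 16.1
side red [293. 306.] [509.2 228.4] [42.6 23.4] 66.1
side red [242. 254.] [637.1 119.1] [37.6 28.4] 70.7
side red [298. 197.] [532.7 -62. ] [25.6 42.2] 23.7
side gold [346. 219.] [413.5  -7.9] [26.8 42.9] 87.2
[ 0.50947648 -0.08154343  0.02215921] [ 3.14120990e+00 -4.10840746e-04 -2.73815599e+00]
```

>>> step_arm --motion '[[[-0.25, 0, 0], 0], [[-0.5, 0, 0], 0], [[-0.75, 0, 0], 0], [[-1.0, 0, 0], 0], [[-1.25, 0, 0], 0], [[-1.5, 0, 0], 0], [[-1.75, 0, 0], 0], [[-2.0, 0, 0], 0], [[-2.2, 0, 0], 0], [[-2.35, 0, 0], 0]]'

```text
time: 10.4
tool_pos: [0.6402, -0.0258, 0.0222]
tool_rot: [3.142, 0.0, -2.738]
contact_force: [0.3, 0.3, 0.4]
opening: 0.0004
grip_force: 0.1
```

>>> step_arm --motion '[[[-0.05, 0, 0], 0], [[0, 0, 0], 0], [[0.2, 0, 0], 0], [[0.5, 0, 0], 0], [[0.5, 0, -0.7], 0], [[0.5, 0, -1.5], 0], [[0.5, 0, -2.0], 0], [[0.5, 0, -2.0], 0], [[0.5, 0, -2.0], 0]]'

```text
time: 11.52
tool_pos: [0.6106, -0.0383, 0.1414]
tool_rot: [3.14, -0.002, -2.739]
contact_force: [-0.6, 0.9, 0.4]
opening: 0.0004
grip_force: 0.0
```

```bash
python3 - <<'E'
from h import *
for n in('scene','side'):
    c=grab(n)
    for nm,col,z,a in(('red',RED,.01,15),('gold',GOLD,.008,20)):
        for b in blobs(c,*col,z,a):
            if abs(b[1][1])<300 and 200<b[1][0]<900: print(n,nm,*b[:4])
s=robot.observe();p=np.array(s['tool_pos']);y=s['tool_rot'][2]%(2*np.pi);print(p,s['tool_rot'],y)
yt=np.radians(101); st=np.array([.508,.224])-48e-3*np.array([-np.cos(yt),-np.sin(yt)])
d=st-p[:2];print(st)
print(d@[np.cos(y),np.sin(y)]/.06,d@[np.sin(y),-np.cos(y)]/.06,(p[2]-.0215)/.06,y-yt)
E
```

```text
scene red [281. 255.] [668.3 -13.4] [30.6 44.9] 23.5
scene red [329. 232.] [641.8 112.5] [36.8 34.7] 72.0
scene red [343. 191.] [516.1 220.1] [41.8 26.9] 65.3
scene gold [166. 216.] [ 433.3 -207. ] [36.1 10.7] 16.1
scene gold [241. 194.] [418.4 -16.5] [25.2 45.2] 70.9
side red [293. 306.] [509.1 228.2] [42.6 23.4] 66.1
side red [242. 254.] [637.  119.2] [37.6 28.3] 71.7
side red [241. 209.] [663.5  -6.9] [25.2 41.6] 25.0
side gold [346. 219.] [411.6 -12.9] [27.  43.2] 50.6
[ 0.61068299 -0.03815229  0.14075502] [ 3.13989463e+00 -2.46220041e-03 -2.73869203e+00] 3.544493273840196
[0.49884117 0.2711181 ]
-0.3062491485818825 5.472637304317245 1.9875837265549272 1.7817107293259231
```

>>> step_arm --motion '[[[0, 0.7, 0], 0.18], [[-0.1, 1.4, 0], 0.36], [[-0.15, 2.1, 0], 0.54], [[-0.2, 2.8, 0], 0.72], [[-0.25, 3.5, 0], 0.9], [[-0.3, 4.2, 0], 1.08], [[-0.35, 4.9, 0], 1.26], [[-0.35, 5.5, 0], 1.44], [[-0.35, 5.5, 0], 1.62], [[-0.35, 5.5, 0], 1.8]]'

```text
time: 12.88
tool_pos: [0.5006, 0.274, 0.1409]
tool_rot: [-3.139, 0.001, 1.74]
contact_force: [0.1, -0.3, -0.7]
opening: 0.0005
grip_force: 0.0
```

>>> step_arm --motion '[[[0, 0, 0], 0.034], [[0, 0, 0.7], 0.034], [[0, 0, 1.4], 0.034], [[0, 0, 1.85], 0.034], [[0, 0, 1.98], 0.034], [[0, 0, 1.98], 0.034]]'

```text
time: 13.62
tool_pos: [0.5017, 0.2736, 0.0234]
tool_rot: [-3.141, 0.0, 1.712]
contact_force: [0.7, 0.2, 0.8]
opening: 0.0006
grip_force: 0.0
```

>>> step_arm --motion '[[[-0.2, 0, 0], 0], [[-0.4, 0, 0], 0], [[-0.6, 0, 0], 0], [[-0.8, 0, 0], 0], [[-1.0, 0, 0], 0], [[-1.2, 0, 0], 0], [[-1.4, 0, 0], 0], [[-1.6, 0, 0], 0], [[-1.8, 0, 0], 0], [[-1.8, 0, 0], 0]]'

```text
time: 14.88
tool_pos: [0.5169, 0.1658, 0.0235]
tool_rot: [-3.141, 0.0, 1.709]
contact_force: [0.0, 0.5, 0.5]
opening: 0.0002
grip_force: 0.0
```

```bash
python3 - <<'E'
from h import *
for n in('scene','side'):
    c=grab(n,n+'4.png')
    for nm,col,z,a in(('red',RED,.01,15),('gold',GOLD,.008,20)):
        for b in blobs(c,*col,z,a):
            if abs(b[1][1])<300 and 200<b[1][0]<900: print(n,nm,*b[:4])
s=robot.observe();p=np.array(s['tool_pos']);print(p,s['tool_rot'])
E
```

```text
scene red [281. 255.] [668.3 -13.6] [30.6 44.5] 23.5
scene red [329. 232.] [643.4 112. ] [37.1 34.4] 65.5
scene red [310. 201.] [519.5 126. ] [41.6 31.9] 48.7
scene gold [166. 216.] [ 433.3 -207. ] [36.1 10.7] 16.1
scene gold [241. 194.] [418.4 -16.5] [25.2 45.2] 70.9
side red [241. 254.] [636.6 119.6] [37.  29.4] 71.7
side red [241. 209.] [663.3  -6.9] [25.  42.4] 23.9
side gold [346. 219.] [412.4 -13.2] [26.  41.8] 51.7
[0.51670017 0.16669478 0.02350052] [-3.14154300e+00 -1.37767438e-04  1.71046778e+00]
```

>>> step_arm --motion '[[[0.1, 0, 0], 0], [[0.1, -0.17, 0], 0], [[-0.1, -0.17, 0], 0], [[-0.3, -0.17, 0], 0], [[-0.5, -0.17, 0], 0], [[-0.7, -0.17, 0], 0], [[-0.9, -0.17, 0], 0], [[-1.1, -0.17, 0], 0], [[-1.2, -0.17, 0], 0], [[-1.2, -0.17, 0], 0]]'

```text
time: 16.23
tool_pos: [0.5167, 0.0936, 0.0235]
tool_rot: [3.142, -0.0, 1.71]
contact_force: [-0.7, 0.2, 0.2]
opening: 0.0005
grip_force: 0.0
```

```bash
python3 - <<'E'
from h import *
for n in('scene','side'):
    c=grab(n,n+'5.png')
    for nm,col,z,a in(('red',RED,.01,15),('gold',GOLD,.008,20)):
        for b in blobs(c,*col,z,a):
            if abs(b[1][1])<300 and 200<b[1][0]<900: print(n,nm,*b[:4])
s=robot.observe();p=np.array(s['tool_pos']);print(p,s['tool_rot'])
E
```

```text
scene red [281. 255.] [668.3 -13.6] [30.6 44.5] 23.5
scene red [330. 232.] [641.9 112.4] [36.8 34.4] 71.9
scene red [287. 207.] [520.1  63.8] [48.4 26.4] 6.0
scene gold [166. 216.] [ 433.3 -207. ] [36.1 10.7] 16.1
scene gold [241. 195.] [424.  -20.5] [25.4 39.6] 65.3
side red [242. 254.] [637.  119.4] [37.2 28.4] 71.7
side red [241. 209.] [663.6  -7.1] [25.2 42.1] 25.0
side gold [350. 220.] [403.   -9.7] [15.5 26.8] 16.7
[0.51661169 0.09417658 0.02350877] [-3.14159154e+00 -1.38561678e-04  1.71088348e+00]
```

>>> step_arm --motion '[[[-0.2, 0, 0], 0], [[-0.4, 0, 0], 0], [[-0.55, 0, 0], 0], [[-0.6, 0, 0], 0], [[-0.6, 0, 0], 0], [[-0.3, 0, 0], 0], [[-0.1, 0, 0], 0], [[-0.1, 0, -0.8], 0], [[-0.1, 0, -1.6], 0], [[-0.1, 0, -2.0], 0]]'

```text
time: 17.58
tool_pos: [0.5181, 0.0895, 0.1462]
tool_rot: [3.138, 0.0, 1.712]
contact_force: [-0.0, -0.4, -0.4]
opening: 0.0007
grip_force: 0.0
```

```bash
python3 - <<'E'
from h import *
for n in('scene','side'):
    c=grab(n)
    for nm,col,z,a in(('red',RED,.01,15),('gold',GOLD,.008,20)):
        for b in blobs(c,*col,z,a):
            if abs(b[1][1])<300 and 200<b[1][0]<900: print(n,nm,*b[:4])
    if n=='side': C=[b for b in blobs(c,*RED,.01,15) if b[1][0]<560 and 0<b[1][1]<80]
s=robot.observe();p=np.array(s['tool_pos']);y=s['tool_rot'][2]%(2*np.pi);print(p,y)
if C:
    o=C[0][1]/1000; yt=np.radians(189); st=o+.042*np.array([np.cos(yt),np.sin(yt)]); d=st-p[:2]; print(st,d@[np.cos(y),np.sin(y)]/.06,d@[np.sin(y),-np.cos(y)]/.06,(p[2]-.022)/.06,y-yt)
E
```

```text
scene red [281. 255.] [668.3 -13.4] [30.6 44.9] 23.5
scene red [330. 232.] [641.9 112.4] [36.8 34.7] 72.5
scene red [274. 212.] [522.7  29.2] [25.  49.7] 83.1
scene gold [166. 216.] [ 433.3 -207. ] [36.1 10.7] 16.1
scene gold [241. 194.] [422.6 -13.1] [28.3 37. ] 87.0
side red [242. 254.] [637.  119.2] [37.6 28.4] 71.7
side red [300. 230.] [515.8  36.9] [28.  41.3] 83.8
side red [241. 209.] [663.3  -7.1] [25.  42.1] 23.9
side gold [345. 219.] [417.2 -13.5] [28. 37.] 67.8
[0.51881169 0.08934388 0.14630993] 1.712309127962064
[0.47431709 0.03032975] -0.8691441414255476 -0.8728872084181227 2.0718321452124875 -1.5863631583072189
```

>>> step_arm --motion '[[[-0.2, -0.2, 0], -0.18], [[-0.4, -0.4, 0], -0.36], [[-0.6, -0.6, 0], -0.54], [[-0.8, -0.8, 0], -0.72], [[-0.9, -1.0, 0], -0.9], [[-0.9, -1.0, 0], -1.08], [[-0.9, -1.0, 0], -1.26], [[-0.9, -1.0, 0], -1.44], [[-0.9, -1.0, 0], -1.586], [[-0.9, -1.0, 0], -1.586]]'

```text
time: 18.92
tool_pos: [0.4649, 0.0269, 0.1424]
tool_rot: [3.141, -0.002, -2.987]
contact_force: [-0.6, 0.6, -0.2]
opening: 0.0003
grip_force: 0.0
```

>>> step_arm --motion '[[[0, 0, 0.7], 0], [[0, 0, 1.4], 0], [[0, 0, 1.9], 0], [[0, 0, 2.06], 0], [[0, 0, 2.06], 0], [[-0.2, 0, 2.06], 0], [[-0.4, 0, 2.06], 0], [[-0.6, 0, 2.06], 0], [[-0.8, 0, 2.06], 0], [[-0.8, 0, 2.06], 0]]'

```text
time: 20.18
tool_pos: [0.5142, 0.0338, 0.02]
tool_rot: [-3.141, 0.001, -2.986]
contact_force: [-0.2, 0.0, 0.2]
opening: 0.0004
grip_force: 0.0
```

```bash
python3 - <<'E'
from h import *
for n in('scene','side'):
    c=grab(n,n+'6.png')
    for nm,col,z,a in(('red',RED,.01,15),('gold',GOLD,.008,20)):
        for b in blobs(c,*col,z,a):
            if abs(b[1][1])<300 and 200<b[1][0]<900: print(n,nm,*b[:4])
s=robot.observe();p=np.array(s['tool_pos']);print(p,s['tool_rot'])
E
```

```text
scene red [282. 255.] [668.5 -13.1] [30.9 43.8] 21.2
scene red [329. 232.] [641.8 112.5] [36.8 34.7] 72.0
scene red [284. 218.] [553.7  41. ] [47.7 27.3] 8.2
scene gold [166. 216.] [ 433.3 -207. ] [36.1 10.7] 16.1
side red [242. 254.] [637.1 119.3] [37.2 28.3] 71.7
side red [282. 233.] [555.8  50.3] [20.7 22.7] 7.8
side red [241. 209.] [663.6  -7.1] [25.2 42.1] 25.0
[0.51276452 0.03371761 0.01973084] [ 3.14138044e+00 -6.46743031e-04 -2.98626201e+00]
```

>>> step_arm --motion '[[[-0.2, 0, 0], 0], [[-0.4, 0, 0], 0], [[-0.6, 0, 0], 0], [[-0.8, 0, 0], 0], [[-1.0, 0, 0], 0], [[-1.2, 0, 0], 0], [[-1.4, 0, 0], 0], [[-1.5, 0, 0], 0], [[-1.57, 0, 0], 0], [[-1.6, 0, 0], 0]]'

```text
time: 21.52
tool_pos: [0.6079, 0.0485, 0.0199]
tool_rot: [3.141, -0.0, -2.986]
contact_force: [0.2, 0.2, -0.5]
opening: 0.0002
grip_force: 0.1
```

>>> step_arm --motion '[[[0, 0, 0], 0], [[0.2, 0, 0], 0], [[0.6, 0, 0], 0], [[0.8, 0, -0.7], 0], [[0.8, 0, -1.5], 0], [[1.5, 0, -2.4], 0], [[2.2, 0, -3.3], 0], [[2.9, 0, -4.0], 0], [[2.9, 0, -4.0], 0], [[2.9, 0, -4.0], 0]]'

```text
time: 22.78
tool_pos: [0.4355, 0.0215, 0.26]
tool_rot: [-3.141, 0.001, -2.987]
contact_force: [0.5, -0.2, -0.8]
opening: 0.0003
grip_force: 0.0
```

```bash
python3 - <<'E'
from h import *
R=np.array([[.9816,.191],[-.191,.9816]])
for n in('scene','side','wrist'):
    c=grab(n,n+'7.png') if n!='wrist' else wrist('wrist7.png')[1]
    for nm,col,z,a in(('red',RED,.01,15),('gold',GOLD,.008,20)):
        for b in blobs(c,*col,z,a):
            if abs(b[1][1])<300 and 200<b[1][0]<900: print(n,nm,*b[:4],'pan',(R@(b[1]-[644,39.5])).round())
E
```

```text
scene red [282. 255.] [668.1 -12.8] [30.7 43.5] 22.8 pan [ 14. -56.]
scene red [306. 239.] [644.9  54.1] [47.6 27.5] 7.0 pan [ 4. 14.]
scene red [330. 232.] [641.9 112.4] [36.8 34.4] 71.9 pan [12. 72.]
scene gold [166. 216.] [ 433.3 -207. ] [36.1 10.7] 16.1 pan [-254. -202.]
side red [242. 254.] [637.  119.4] [37.2 28.4] 71.7 pan [ 8. 80.]
side red [246. 233.] [639.9  61.7] [39.9 22.7] 7.8 pan [ 0. 23.]
side red [241. 209.] [663.3  -6.9] [25.  42.4] 23.9 pan [ 10. -49.]
wrist red [279. 342.] [657.9  56.5] [ 7.2 17.1] 1.4 pan [17. 14.]
wrist gold [ 63. 188.] [ 486.9 -230.6] [37.7 12. ] 22.7 pan [-206. -235.]
wrist gold [252. 153.] [412.1 -11.9] [26.1 44.5] 84.7 pan [-237.   -6.]
```

View pics/side7.png

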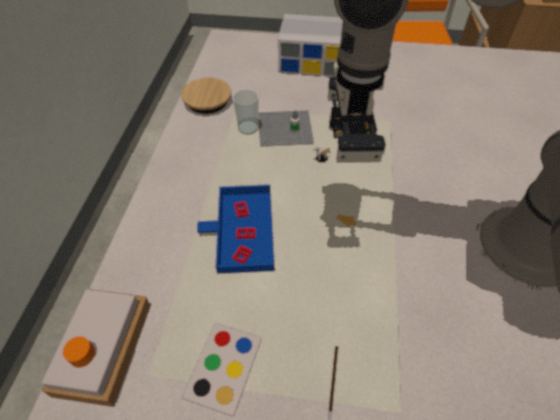

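The side view shows all three offcuts flat inside the pan, at px (241,209), (246,233) and (242,254). The wing, figurine and painting things haven't moved. Handing in.

```bash
python3 -c "
from cell import robot
print(robot.hand_in())"
```

```text
the job is handed in; nothing more can be done
None
```

All three red offcuts were slid into the blue pan and lie about 60–70 mm inside its mouth in the last pictures, with the wing, figurine and painting things looking unmoved. The job is handed in at about 23 s; no verdict came back.

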